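Change over the sample tray presented by a tube loader

TASK

Only one tray of the tube loader may stand out at a time: with a fingertip, push the dark grey tray, which was left out, fully home, and only then hook a fingertip behind the lip of the purple tray and draw it out along its rail as far as it goes. Use the fingers as a hook or a pusher: do not pinch a tray's lip between them. The purple-capped tubes must ride along standing in their tray, not lifted out, and the blue tray stays home and the other things on the bench stay where they are.

Things in the scene. Friction and masses are not known exactly. Their poses are not given: they have to be found in the camera images.
- loader: Fixed tube loader: light grey base 250 x 370 x 10 mm, three parallel lanes 118 mm apart (any tray in any lane), bridge over its rear, from 140 mm behind the home faces, top 97 mm. Tray cells 53 mm, caps about 73 mm above the table. Origin at table level under the front of the middle tray's home face; x inwards along the rails, y across, z up.
- purple_tray (a joint): How far the purple tray is drawn out, m: 0 = fully home against its inner stop, 0.12 = fully out against its outer stop. Runs horizontally, resists with about 2 N friction plus light damping, stays where it is left. Starts home; carries four loose tubes.
- grey_tray (a joint): How far the dark grey tray is drawn out, m: 0 = fully home against its inner stop, 0.12 = fully out against its outer stop. Runs horizontally, resists with about 2 N friction plus light damping, stays where it is left. Was left standing 70 to 115 mm out. Its tubes are fixed in it.
- blue_tray (a joint): How far the blue tray is drawn out, m: 0 = fully home against its inner stop, 0.12 = fully out against its outer stop. Runs horizontally, resists with about 2 N friction plus light damping, stays where it is left. Starts home and is to stay home. Its tubes are fixed in it.
- purple_lip (a point): Top edge of the rear surface of the purple tray's lip, middle of its width; moves with the tray. +x inwards along the rail, -x the way it is drawn out, z up. Lip: upright plate 95 mm wide, 9 mm thick (to -x of this point; 4 mm coloured face, its top 5 mm lower, on a 5 mm back plate), top 62 mm above the table. Behind it a finger well 66 mm long, open at the sides, floor 42 mm below this point; then the tube cells. The tray to draw out; all tube caps in it are purple.
- grey_lip (a point): Top edge of the rear surface of the dark grey tray's lip, middle of its width; moves with the tray. +x inwards along the rail, -x the way it is drawn out, z up. Lip: upright plate 95 mm wide, 9 mm thick (to -x of this point; 4 mm coloured face, its top 5 mm lower, on a 5 mm back plate), top 62 mm above the table. Behind it a finger well 66 mm long, open at the sides, floor 42 mm below this point; then the tube cells. The tray that was left out; all caps in it are dark grey.
- blue_lip (a point): Top edge of the rear surface of the blue tray's lip, middle of its width; moves with the tray. +x inwards along the rail, -x the way it is drawn out, z up. Lip: upright plate 95 mm wide, 9 mm thick (to -x of this point; 4 mm coloured face, its top 5 mm lower, on a 5 mm back plate), top 62 mm above the table. Behind it a finger well 66 mm long, open at the sides, floor 42 mm below this point; then the tube cells. Not part of the job; all caps in it are blue.
- tube0: Loose sample tube with purple cap, 12 mm diameter (cap 15 mm), 52 mm tall, 12 g, standing loosely in a cell of the purple tray. Origin at the centre of its foot, z up its axis. Must ride along standing.
- tube1: Loose sample tube with purple cap, 12 mm diameter (cap 15 mm), 52 mm tall, 12 g, standing loosely in a cell of the purple tray. Origin at the centre of its foot, z up its axis. Must ride along standing.
- tube2: Loose sample tube with purple cap, 12 mm diameter (cap 15 mm), 52 mm tall, 12 g, standing loosely in a cell of the purple tray. Origin at the centre of its foot, z up its axis. Must ride along standing.
- tube3: Loose sample tube with purple cap, 12 mm diameter (cap 15 mm), 52 mm tall, 12 g, standing loosely in a cell of the purple tray. Origin at the centre of its foot, z up its axis. Must ride along standing.
- steel_cup: Brushed steel cup with forceps, 80 mm diameter, 105 mm high (forceps to 150 mm), standing beside the loader on its -y side. Origin at the centre of its foot. Bystander.
- lancet_box: Clear open box of blue and white lancets, 120 x 150 x 65 mm, beside the loader on its +y side. Origin under its centre. Bystander.
- stopper_rack: White two-deck tube rack with grey-stoppered tubes, 80 x 230 mm, 93 mm high. Origin under its centre. Bystander.
- empty_box: Empty clear divided box, 120 x 120 x 55 mm. Origin under its centre. Bystander.
- glass_beaker: Small glass beaker, 66 mm diameter, 70 mm high. Origin at the centre of its foot. Bystander.
- lancing_pen: Ivory finger-pricking pen with a yellow end, lying flat, 113 x 22 x 20 mm. Origin under the ivory part. Bystander.

How it is judged:
On the way, in this order (a step that is already met when the one before it is completed fails the run):
1. the dark grey tray is pushed home (value of joint grey_tray below 0.005 m and value of joint purple_tray below 0.02 m), for 0.2 s.
2. the purple tray is drawn fully out (value of joint purple_tray above 0.113 m and value of joint grey_tray below 0.008 m), for 0.2 s.
At the end, for the whole second after the job is handed in: Purple tray at least 113 mm out (of 120), dark grey and blue trays within 8 mm of home (the grey one pushed to within 5 mm first), the four loose tubes standing at rest in the purple tray (within 0.35 rad of upright), bystanders within 20 mm of where they were (all of step 2 and value of joint blue_tray below 0.008 m and angle between each of tube0, tube1, tube2, tube3's own z axis and vertical below 0.35 rad and height (world z) of tube0 between 0.012 and 0.035 m and x of tube0 in the frame of purple_lip between 0.066 and 0.19 m and linear speed of each of tube0, tube1, tube2, tube3 below 0.03 m/s and height (world z) of tube1 between 0.012 and 0.035 m and x of tube1 in the frame of purple_lip between 0.066 and 0.19 m and height (world z) of tube2 between 0.012 and 0.035 m and x of tube2 in the frame of purple_lip between 0.066 and 0.19 m and height (world z) of tube3 between 0.012 and 0.035 m and x of tube3 in the frame of purple_lip between 0.066 and 0.19 m and not (distance of any of steel_cup, lancet_box, stopper_rack, empty_box, glass_beaker, lancing_pen from where it was at the start of the episode above 0.02 m)); the robot touches nothing.
It fails at once if two trays stand out at once: purple drawn before dark grey is home (value of joint purple_tray above 0.02 m and value of joint grey_tray above 0.015 m).
It fails at once if the blue tray is pulled out (value of joint blue_tray above 0.015 m).
It fails at once if a tray's lip is pinched between the fingers ((contact force between the fingers and purple_tray_c0 above 2 N and contact force between the fingers and purple_tray_c1 above 2 N) or (contact force between the fingers and grey_tray_c0 above 2 N and contact force between the fingers and grey_tray_c1 above 2 N)).
It fails at once if a tube is lifted or thrown out of its cell (height (world z) of any of tube0, tube1, tube2, tube3 above 0.045 m).
It fails at once if a bystander is moved more than 20 mm (distance of any of steel_cup, lancet_box, stopper_rack, empty_box, glass_beaker, lancing_pen from where it was at the start of the episode above 0.02 m).
It also fails if it takes over 43 s, if anything falls off the work surface, if the arm or the gripper's body presses on something with over 40 N, if the wrist force passes 120 N, or if a joint passes its speed limit or range.

ROBOT

A 6-joint arm with a two-finger parallel gripper is mounted at the origin on the work surface. World frame = base frame: x ahead of the robot, y to its left, z up, the work surface at z = 0. Lengths are in m, angles in rad, forces in N, time in s.
With the tool pointing down it reaches from about 0.15 to 0.775 m from the base axis. Payload 6.1 kg.
Tool frame: the origin (TCP) lies at the very end of the fingers, on their centre line; the grasp point (between the pads) lies 19 mm behind it; y points along the fingers, z is the direction in which the jaws open and shut, and the axes are right-handed (so a half turn about y gives the same grasp; the last joint's range is limited). The gripper opens to 85 mm and grips with 20 to 120 N. Pads are 22 mm wide; open, the fingers measure 114 mm over their backs; the gripper's body (76 mm by 85 mm) begins 54 mm behind the grasp point. The pads swing forward as they close: fully open they stand 13 mm farther back than shut.
Start: joints at [1.232, 0.126, -0.04, 1.405, 0, 1.571], TCP at [0.174, 0.495, 0.231] pointing down, gripper open.
Joint ranges: [-2.72, 2.72], [-0.95, 1.95], [-1.27, 1.35], [-1.78, 2.02], [-1.46, 1.47], [-3.14, 3.14]. Speed limits (rad/s): [2.39, 2.39, 3.01, 3.14, 3.14, 3.14].

INTERFACE

Orientations are given as a 3x3 rotation matrix whose columns are the frame's x, y, z axes.
In Python, from station import r, viewer, ticket gives the robot as it stands.
- The arm moves only by the tool apply_moves, never from a script. Its argument "deltas" is a list of rows, each a list of 5 numbers: the closure, from 0 (fully open) to 1 (shut), then the shift along the tool's x, y, z in mm, then the turn about the tool's y in degrees. In form: [[claw, dx, dy, dz, spin], ...]. A call has exactly 10 rows; each row shifts and turns the pose as measured when the row begins, along the tool's axes as they then stand; what a row does not reach is not made up. A row lasts 1/12 s, in which the tool goes at most 41.7 mm and 7.16 degrees, less where a joint would pass 70% of its speed; a pose out of reach is approached as far as the arm can. A call with a gripper value outside its range is refused whole. The fingers move at their own pace and stop on an object; the grip force is fixed at half the most. Time passes only in rows, so rows that do not move let the fingers close, or fill a call up. It gives the time, the measured TCP pose, the force and the opening at its end, in the units of the state.
- r.observe(): the state, without advancing time (a new reading comes with each control period).
- viewer.grab_frame(name): name is "scene" or "top" or "wrist"; returns the picture (400x640x3 uint8, red, green, blue); there is no depth.
- viewer.camera_info(name): a dict with "mtx" (3x3 intrinsics, pixels), "world_to_cam" (4x4, takes a point from world to camera coordinates); the wrist camera has in their place "tool_from_camera" (4x4, takes a point from camera to tool coordinates, whose origin is the TCP and whose axes are the tool frame's). Camera axes: x right, y down, z forward; pixel columns grow to the right and rows downward; lengths in m; the calibration is good to about 2 mm. A picture is of the moment at which its call begins: read the wrist's pose just before it. camera_info takes no time and is no camera call.
- ticket.job_done(): hands the job in, once; it reports no verdict.
The state is a dict: "time": time; "q": joint angles; "joint_vel": joint speeds; "joint_torque": joint torques, N m; "ee_pos": TCP position; "tcp_rot": TCP orientation; "wrist_force": force on the tool from outside, world axes, zero at the start; "ft_torque": the same for the moment, N m; "finger_gap": finger opening in m.
Only numpy, scipy, OpenCV 4.12 (cv2) and the standard library are available. Lean on these libraries where they do the work, as an engineer would, in place of code of your own. Each camera call takes 0.05 s, during which the arm holds its last target.

## Working session

There is one attempt and no reset: what is moved stays moved. The work goes in short steps, Python scripts to look and compute and a tool call to move; the robot and the scene stay as the last step left them, time stands still between calls to the robot, and variables do not carry over. Pictures are saved under pics/ and viewed, and the job is handed in when it is done.

Besides the shell and the picture viewer there is one more tool, called after "Emit:" as a command line: name --pt "numbers of a row" for each row, then --argument value for the rest. apply_moves: Moves the arm, as the interface text tells. Its arguments: {"type":"object","properties":{"deltas":{"type":"array"}},"required":["deltas"]}

```bash
mkdir -p pics; ls; python3 - <<'E'
from station import r, viewer, ticket
import cv2,numpy as np
np.set_printoptions(precision=4,suppress=True)
s=r.observe(); print(s)
for n in ["scene","top","wrist"]:
    im=viewer.grab_frame(n); cv2.imwrite(f"pics/{n}0.png",im[:,:,::-1])
    print(n,viewer.camera_info(n))
E
```

```text
pics
{'time': 0.0, 'q': array([ 1.232 ,  0.1264, -0.0406,  1.4054,  0.    ,  1.5708]), 'joint_vel': array([-0.0005,  0.0014, -0.0003,  0.0001, -0.0005, -0.0018]), 'joint_torque': array([  0.001 , -43.5914,  35.2922,   0.0172,   0.0002,  -0.    ]), 'ee_pos': array([0.1743, 0.4948, 0.2305]), 'tcp_rot': array([[ 0.9431, -0.0006,  0.3324],
       [-0.3324, -0.0015,  0.9431],
       [-0.    , -1.    , -0.0016]]), 'wrist_force': array([-0.1408, -0.2433,  0.6562]), 'ft_torque': array([-0.0324, -0.0073,  0.0991]), 'finger_gap': 0.08544043331098523}
scene {'mtx': array([[407.4227,   0.    , 317.351 ],
       [  0.    , 407.4227, 207.3023],
       [  0.    ,   0.    ,   1.    ]]), 'world_to_cam': array([[ 0.6065,  0.7949,  0.016 , -0.3531],
       [ 0.6363, -0.4732, -0.6093, -0.2865],
       [-0.4767,  0.3797, -0.7928,  1.6171],
       [ 0.    ,  0.    ,  0.    ,  1.    ]])}
top {'mtx': array([[467.2437,   0.    , 318.9639],
       [  0.    , 467.2437, 209.4528],
       [  0.    ,   0.    ,   1.    ]]), 'world_to_cam': array([[-0.0218, -0.9998,  0.0006,  0.0104],
       [-0.992 ,  0.0216, -0.1242,  0.5435],
       [ 0.1242, -0.0033, -0.9923,  1.5104],
       [ 0.    ,  0.    ,  0.    ,  1.    ]])}
wrist {'mtx': array([[296.5812,   0.    , 318.1551],
       [  0.    , 296.5812, 197.3621],
       [  0.    ,   0.    ,   1.    ]]), 'tool_from_camera': array([[-0.0011,  0.9485,  0.3167, -0.0816],
       [ 0.0008, -0.3167,  0.9485, -0.1425],
       [ 1.    ,  0.0013, -0.0004, -0.0002],
       [ 0.    ,  0.    ,  0.    ,  1.    ]])}
```

View pics/scene0.png

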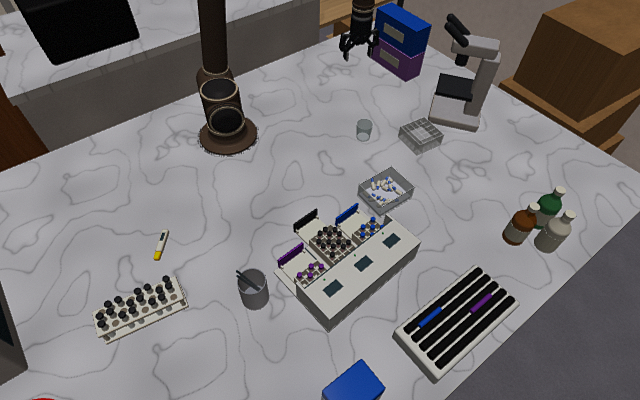

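View pics/top0.png

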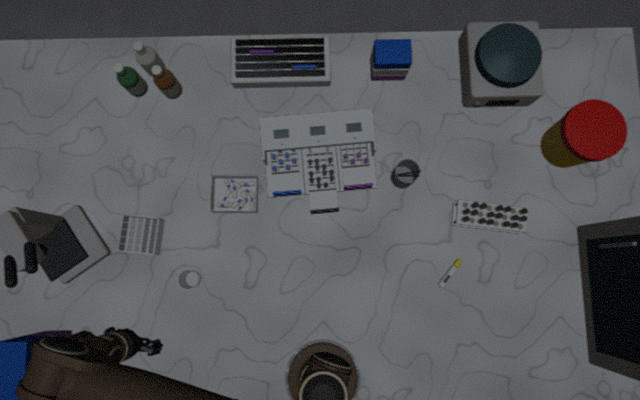

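View pics/wrist0.png

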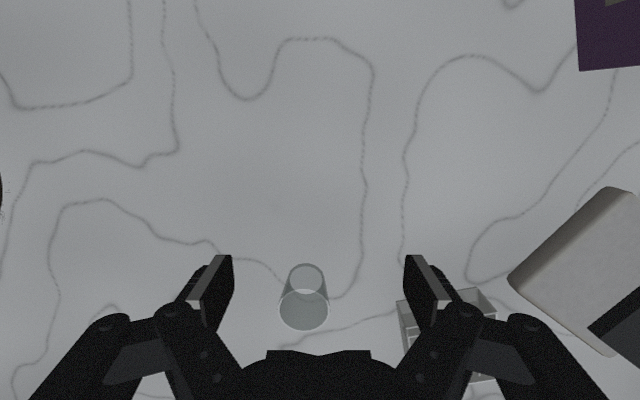

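The loader faces the robot, with blue at left (+y), grey in the middle standing out, and purple at right (around pixel 357,187 in the top view). I'll zoom in to measure.

```bash
python3 - <<'E'
import cv2
a=cv2.imread("pics/top0.png")[100:225,240:400]
b=cv2.imread("pics/scene0.png")[190:340,230:430]
cv2.imwrite("pics/topz.png",cv2.resize(a,None,fx=5,fy=4.8 and 5,interpolation=cv2.INTER_CUBIC)[:600])
cv2.imwrite("pics/topz.png",cv2.resize(a,(768,600),interpolation=cv2.INTER_CUBIC))
cv2.imwrite("pics/scenez.png",cv2.resize(b,(800,600),interpolation=cv2.INTER_CUBIC))
E
```

```text
(no output)
```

View pics/topz.png

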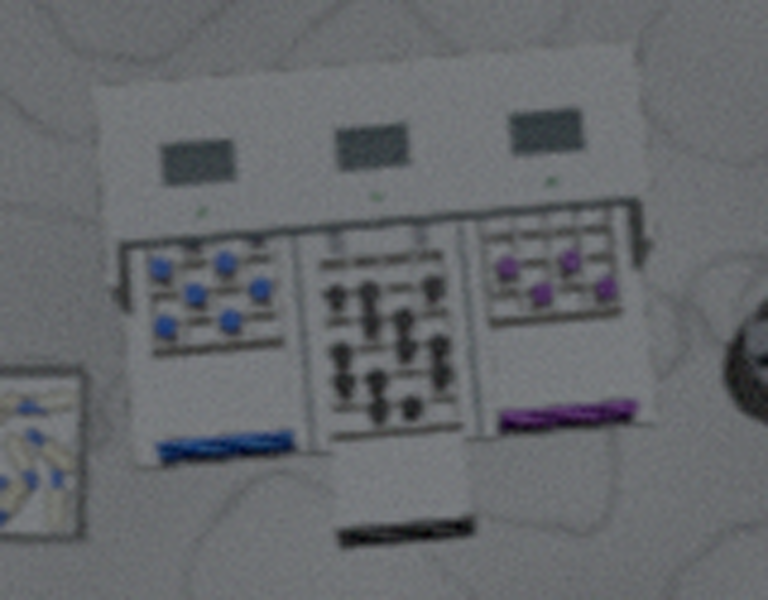

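View pics/scenez.png

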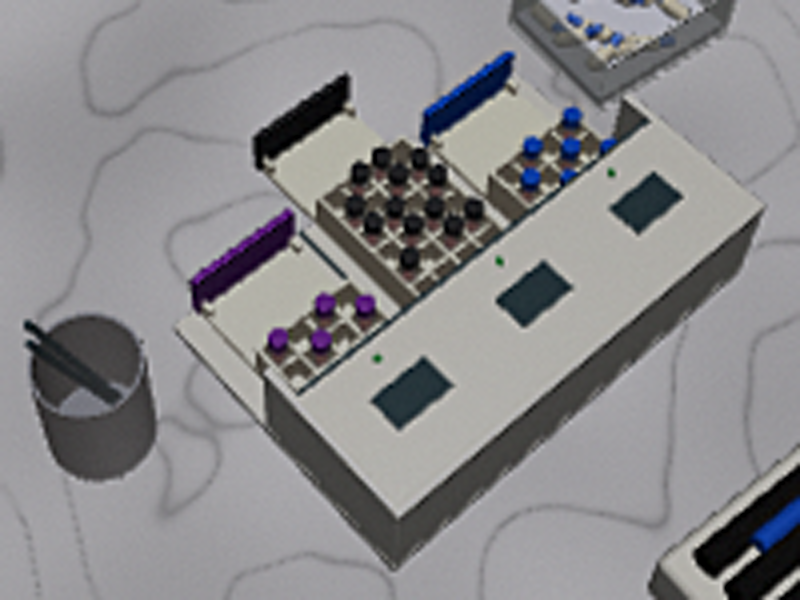

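```bash
cat > h.py <<'E'
import numpy as np
from station import r, viewer, ticket
np.set_printoptions(precision=4,suppress=True)
def ray(name,u,v,z):
    c=viewer.camera_info(name); K=c["mtx"];T=c["world_to_cam"];R=T[:3,:3];C=-R.T@T[:3,3]
    d=R.T@np.linalg.solve(K,[u,v,1]); return C+d*(z-C[2])/d[2]
tz=lambda u,v,z: ray("top",240+(u-2)/4.8,100+(v-2)/4.8,z)
sz=lambda u,v,z: ray("scene",230+(u-1.5)/4,190+(v-1.5)/4,z)
E
python3 - <<'E'
from h import *
for n,p in dict(bl=(95,90,.097),br=(633,44,.097),fr=(637,200,.097),fl=(122,245,.097),pL=(500,410,.062),pR=(636,402,.062),gL=(339,530,.062),gR=(473,518,.062),bL=(157,442,.062),bR=(293,432,.062),pcap0=(507,266,.073),pcap1=(541,293,.073),pcap2=(570,261,.073),pcap3=(605,288,.073),cup=(768,360,.105)).items(): print("top",n,tz(*p))
for n,p in dict(br=(395,515,.097),bl=(765,207,.097),fr=(265,375,.097),fl=(625,95,.097),pR=(192,281,.057),pL=(292,210,.057),gR=(254,133,.057),gL=(348,74,.057),bR=(422,115,.057),bL=(513,53,.057),cupc=(88,365,.105),pcap3=(278,340,.073),pcap1=(325,305,.073)).items(): print("sc",n,sz(*p))
E
```

```text
top bl [0.8381 0.1858 0.097 ]
top br [ 0.8624 -0.1794  0.097 ]
top fr [ 0.7538 -0.1782  0.097 ]
top fl [0.7303 0.1683 0.097 ]
top pL [ 0.6188 -0.084   0.062 ]
top pR [ 0.6223 -0.1768  0.062 ]
top gL [0.5389 0.0271 0.062 ]
top gR [ 0.5451 -0.0637  0.062 ]
top bL [0.6018 0.1495 0.062 ]
top bR [0.6067 0.057  0.062 ]
top pcap0 [ 0.7161 -0.091   0.073 ]
top pcap1 [ 0.6969 -0.1136  0.073 ]
top pcap2 [ 0.7187 -0.134   0.073 ]
top pcap3 [ 0.6994 -0.1572  0.073 ]
top cup [ 0.6409 -0.2601  0.105 ]
sc br [ 0.8632 -0.1803  0.097 ]
sc bl [0.8413 0.1872 0.097 ]
sc fr [ 0.7307 -0.1895  0.097 ]
sc fl [0.703  0.1749 0.097 ]
sc pR [ 0.6184 -0.1772  0.057 ]
sc pL [ 0.6124 -0.081   0.057 ]
sc gR [ 0.5359 -0.0625  0.057 ]
sc gL [0.5335 0.033  0.057 ]
sc bR [0.6019 0.0555 0.057 ]
sc bL [0.5975 0.1556 0.057 ]
sc cupc [ 0.6555 -0.284   0.105 ]
sc pcap3 [ 0.7036 -0.1595  0.073 ]
sc pcap1 [ 0.7009 -0.1157  0.073 ]
```

Emit:
apply_moves --pt "1 0 0 0 -5.8" --pt "1 0 0 0 -5.8" --pt "1 0 0 0 -5.8" --pt "1 0 0 0 -5.8" --pt "1 18 0 -35 0" --pt "1 18 0 -35 0" --pt "1 18 0 -35 0" --pt "1 18 0 -35 0" --pt "1 18 0 -35 0" --pt "1 18 0 -35 0"

```text
time: 0.98
ee_pos: [0.3004, 0.2927, 0.2259]
tcp_rot: [[0.995, -0.005, -0.102], [0.102, -0.007, 0.995], [-0.005, -1.0, -0.006]]
wrist_force: [1.3, 1.0, 0.0]
finger_gap: -0.0002
```

Emit:
apply_moves --pt "1 17 0 -36 1" --pt "1 17 0 -36 1" --pt "1 18 5 -36 0" --pt "1 18 5 -36 0" --pt "1 18 5 -36 0" --pt "1 18 5 -36 0" --pt "1 18 5 -36 0" --pt "1 18 5 -36 0" --pt "1 0 0 0 0" --pt "1 0 0 0 0"

```text
time: 1.82
ee_pos: [0.4668, -0.0025, 0.1953]
tcp_rot: [[0.998, -0.003, -0.056], [0.056, -0.007, 0.998], [-0.003, -1.0, -0.007]]
wrist_force: [0.1, 0.1, 0.0]
finger_gap: -0.0
```

Take a wrist look from here for refined measurement.

```bash
python3 - <<'E'
from h import *
import cv2
s=r.observe();print(s["ee_pos"],s["tcp_rot"])
np.savez("w1.npz",p=s["ee_pos"],R=s["tcp_rot"])
im=viewer.grab_frame("wrist"); cv2.imwrite("pics/wrist1.png",im[:,:,::-1])
E
```

```text
[ 0.4668 -0.0025  0.1953] [[ 0.9984 -0.0028 -0.056 ]
 [ 0.056  -0.0069  0.9984]
 [-0.0032 -1.     -0.0067]]
```

View pics/wrist1.png

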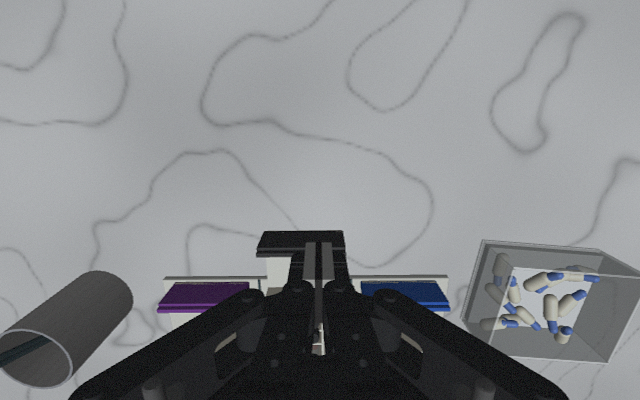

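```bash
python3 - <<'E'
from h import *
import cv2
im=cv2.imread("pics/wrist1.png")[215:335,130:470]
cv2.imwrite("pics/wrist1z.png",cv2.resize(im,(782,276),interpolation=cv2.INTER_CUBIC))
d=np.load("w1.npz");c=viewer.camera_info("wrist");K=c["mtx"];T=c["tool_from_camera"]
def w(u,v,z):
    C=d["p"]+d["R"]@T[:3,3]; v=d["R"]@T[:3,:3]@np.linalg.solve(K,[u,v,1]); return C+v*(z-C[2])/v[2]
for p in [(157,311,.062),(250,308,.062),(257,255,.062),(343,255,.062),(257,250,.057),(343,250,.057),(362,309,.062),(448,309,.062),(70,378,.105),(8,335,.105)]: print(p,w(*p))
E
```

```text
(157, 311, 0.062) [ 0.6221 -0.1766  0.062 ]
(250, 308, 0.062) [ 0.6115 -0.0718  0.062 ]
(257, 255, 0.062) [ 0.544  -0.0634  0.062 ]
(343, 255, 0.062) [0.5385 0.0266 0.062 ]
(257, 250, 0.057) [ 0.5409 -0.0644  0.057 ]
(343, 250, 0.057) [0.5354 0.0267 0.057 ]
(362, 309, 0.062) [0.6049 0.0534 0.062 ]
(448, 309, 0.062) [0.5989 0.149  0.062 ]
(70, 378, 0.105) [ 0.676  -0.2507  0.105 ]
(8, 335, 0.105) [ 0.6233 -0.3006  0.105 ]
```

View pics/wrist1z.png

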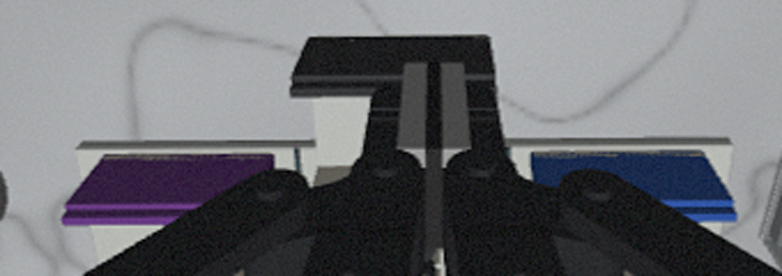

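Emit:
apply_moves --pt "1 0 30 -4 0" --pt "1 0 30 -4 0" --pt "1 0 30 -4 0" --pt "1 0 30 -4 0" --pt "1 0 30 -4 0" --pt "1 0 8 0 0" --pt "1 0 0 0 0" --pt "1 10 0 0 0" --pt "1 10 0 0 0" --pt "1 10 0 0 0"

```text
time: 2.7
ee_pos: [0.4988, -0.0115, 0.0387]
tcp_rot: [[0.997, 0.006, -0.072], [0.072, -0.005, 0.997], [0.005, -1.0, -0.006]]
wrist_force: [-0.7, 0.1, -0.2]
finger_gap: -0.0
```

Emit:
apply_moves --pt "1 6 0 -6 0" --pt "1 10 0 0 0" --pt "1 10 0 0 0" --pt "1 10 0 0 0" --pt "1 10 0 0 0" --pt "1 10 0 0 0" --pt "1 10 0 0 0" --pt "1 10 0 0 0" --pt "1 10 0 0 0" --pt "1 0 0 0 0"

```text
time: 3.53
ee_pos: [0.594, -0.0119, 0.0445]
tcp_rot: [[0.997, -0.001, -0.074], [0.074, -0.004, 0.997], [-0.002, -1.0, -0.004]]
wrist_force: [-5.6, 0.4, 0.3]
finger_gap: -0.0001
```

Emit:
apply_moves --pt "1 3 3 0 0" --pt "1 3 3 0 0" --pt "1 3 0 0 0" --pt "1 3 0 0 0" --pt "1 3 0 0 0" --pt "1 3 0 0 0" --pt "1 3 0 0 0" --pt "1 3 0 0 0" --pt "1 3 0 0 0" --pt "1 3 0 0 0"

```text
time: 4.37
ee_pos: [0.5931, -0.0125, 0.04]
tcp_rot: [[0.995, -0.073, -0.073], [0.073, -0.004, 0.997], [-0.073, -0.997, 0.002]]
wrist_force: [-14.1, 0.6, 6.7]
finger_gap: -0.0004
```

Emit:
apply_moves --pt "1 -15 0 0 0" --pt "1 -15 0 0 0" --pt "1 -10 0 0 0" --pt "1 0 -30 0 0" --pt "1 0 -30 0 0" --pt "1 0 -30 0 0" --pt "1 0 0 0 0" --pt "1 0 0 0 0" --pt "1 0 0 0 0" --pt "1 0 0 0 0"

```text
time: 5.2
ee_pos: [0.5652, -0.0179, 0.1412]
tcp_rot: [[0.995, -0.066, -0.072], [0.072, -0.005, 0.997], [-0.066, -0.998, 0.0]]
wrist_force: [0.9, 1.0, -0.2]
finger_gap: 0.0003
```

```bash
python3 - <<'E'
from h import *
import cv2
im=viewer.grab_frame("scene")[:,:,::-1]
cv2.imwrite("pics/s2.png",cv2.resize(im[190:340,230:430],(800,600),interpolation=cv2.INTER_CUBIC))
im=viewer.grab_frame("top")[:,:,::-1]
cv2.imwrite("pics/t2.png",cv2.resize(im[100:225,240:400],(768,600),interpolation=cv2.INTER_CUBIC))
s=r.observe();print(s["ee_pos"],s["tcp_rot"],s["wrist_force"])
E
```

```text
[ 0.5647 -0.0179  0.1406] [[ 0.9951 -0.0676 -0.0721]
 [ 0.0719 -0.0045  0.9974]
 [-0.0678 -0.9977  0.0004]] [-1.5239 -1.1867 -0.2253]
```

View pics/s2.png

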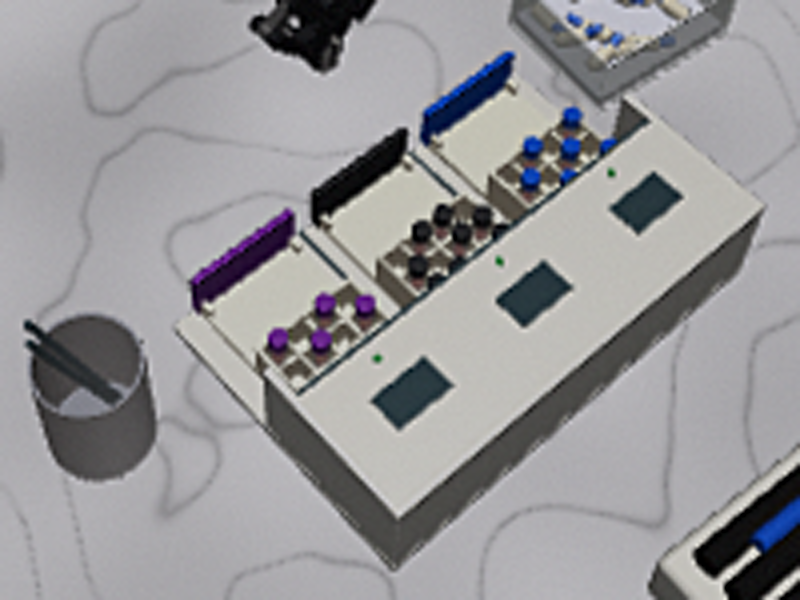

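View pics/t2.png

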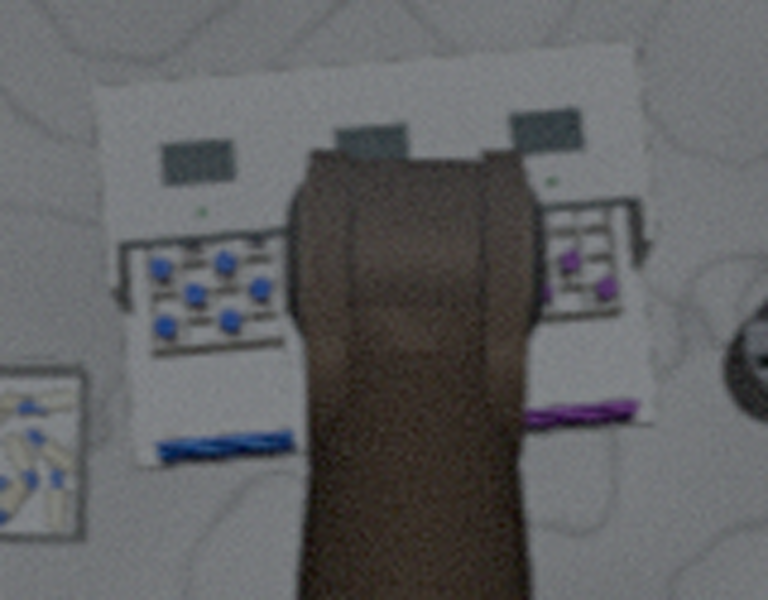

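Emit:
apply_moves --pt "1 17 0 -24 0" --pt "1 17 0 -24 0" --pt "1 17 0 -24 0" --pt "1 17 0 -24 0" --pt "1 16 0 -24 0" --pt "1 0 0 0 0" --pt "1 0 0 0 0" --pt "1 0 0 0 0" --pt "1 0 0 0 0" --pt "1 0 0 0 0"

```text
time: 6.13
ee_pos: [0.655, -0.1335, 0.1237]
tcp_rot: [[0.994, -0.084, -0.076], [0.076, -0.001, 0.997], [-0.084, -0.996, 0.005]]
wrist_force: [0.2, -0.1, 0.3]
finger_gap: -0.0002
```

Emit:
apply_moves --pt "1 0 15 0 0" --pt "1 0 15 0 0" --pt "1 0 15 0 0" --pt "1 0 15 0 0" --pt "1 0 12 0 0" --pt "1 0 10 0 0" --pt "1 0 0 0 0" --pt "1 0 0 0 0" --pt "1 0 0 0 0" --pt "1 0 0 0 0"

```text
time: 6.97
ee_pos: [0.646, -0.1259, 0.045]
tcp_rot: [[0.993, -0.078, -0.085], [0.085, -0.002, 0.996], [-0.078, -0.997, 0.005]]
wrist_force: [0.5, -0.8, 0.3]
finger_gap: -0.0001
```

```bash
python3 - <<'E'
from h import *
import cv2
im=viewer.grab_frame("scene")[:,:,::-1]
cv2.imwrite("pics/s3.png",cv2.resize(im[190:340,230:430],(800,600),interpolation=cv2.INTER_CUBIC))
s=r.observe();print(s["ee_pos"],s["tcp_rot"],s["wrist_force"])
E
```

```text
[ 0.6462 -0.126   0.0452] [[ 0.9933 -0.0778 -0.0851]
 [ 0.0852 -0.0021  0.9964]
 [-0.0777 -0.997   0.0045]] [-0.536   0.4943 -0.1903]
```

View pics/s3.png

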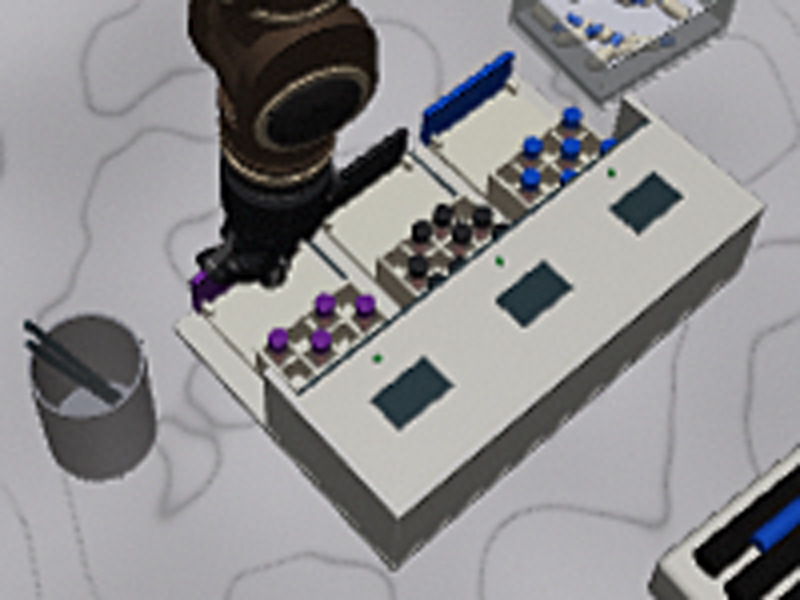

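Emit:
apply_moves --pt "1 0 8 0 0" --pt "1 0 4 0 0" --pt "1 -4 0.5 0 0" --pt "1 -4 0.5 0 0" --pt "1 -4 0.5 0 0" --pt "1 -4 0.5 0 0" --pt "1 -4 0.5 0 0" --pt "1 -5 0.5 0 0" --pt "1 -5 0.5 0 0" --pt "1 -5 0.5 0 0"

```text
time: 7.85
ee_pos: [0.6108, -0.1291, 0.0327]
tcp_rot: [[0.994, -0.069, -0.085], [0.085, -0.001, 0.996], [-0.069, -0.998, 0.005]]
wrist_force: [2.8, 1.1, -0.8]
finger_gap: -0.0001
```

Hook engaged with ~2.8 N of drag; tray is moving. Continue.

Emit:
apply_moves --pt "1 -6 0.5 0 0" --pt "1 -6 0.5 0 0" --pt "1 -6 0.5 0 0" --pt "1 -6 0.5 0 0" --pt "1 -6 0.5 0 0" --pt "1 -6 0.5 0 0" --pt "1 -6 0.5 0 0" --pt "1 -6 0.5 0 0" --pt "1 -6 0.5 0 0" --pt "1 -6 0.5 0 0"

```text
time: 8.68
ee_pos: [0.5449, -0.1337, 0.0327]
tcp_rot: [[0.994, -0.067, -0.086], [0.086, 0.001, 0.996], [-0.067, -0.998, 0.007]]
wrist_force: [2.6, 2.0, -0.2]
finger_gap: 0.0
```

Emit:
apply_moves --pt "1 -5 0.4 0 0" --pt "1 -5 0.4 0 0" --pt "1 -4 0.4 0 0" --pt "1 -4 0.3 0 0" --pt "1 -3 0.3 0 0" --pt "1 -3 0.2 0 0" --pt "1 -3 0.2 0 0" --pt "1 -3 0.2 0 0" --pt "1 -3 0.2 0 0" --pt "1 -3 0.2 0 0"

```text
time: 9.52
ee_pos: [0.5128, -0.1365, 0.033]
tcp_rot: [[0.995, -0.051, -0.086], [0.087, 0.004, 0.996], [-0.05, -0.999, 0.008]]
wrist_force: [12.3, 4.3, -8.0]
finger_gap: 0.0001
```

Emit:
apply_moves --pt "1 -3 0 0 0" --pt "1 -3 0 0 0" --pt "1 -3 0 0 0" --pt "1 -3 0 0 0" --pt "1 -3 0 0 0" --pt "1 0 0 0 0" --pt "1 0 0 0 0" --pt "1 4 0 0 0" --pt "1 5 0 0 0" --pt "1 0 0 0 0"

```text
time: 10.35
ee_pos: [0.5207, -0.1367, 0.0322]
tcp_rot: [[0.996, -0.025, -0.089], [0.089, 0.007, 0.996], [-0.025, -1.0, 0.009]]
wrist_force: [0.2, 1.4, 0.3]
finger_gap: -0.0004
```

Now free of the lip; lift straight up and retreat upward, then check.

Emit:
apply_moves --pt "1 4 0 0 0" --pt "1 0 -10 0 0" --pt "1 0 -20 0 0" --pt "1 0 -30 0 0" --pt "1 0 -30 0 0" --pt "1 0 -30 0 0" --pt "1 0 -30 0 0" --pt "1 -25 -20 0 0" --pt "1 -35 0 0 0" --pt "1 -35 0 0 0"

```text
time: 11.18
ee_pos: [0.435, -0.1459, 0.2148]
tcp_rot: [[0.995, -0.033, -0.092], [0.092, 0.006, 0.996], [-0.032, -0.999, 0.009]]
wrist_force: [-0.5, -0.5, -0.9]
finger_gap: -0.0001
```

Emit:
apply_moves --pt "1 -35 0 20 0" --pt "1 -35 0 20 0" --pt "1 -35 0 30 0" --pt "1 0 0 35 0" --pt "1 0 0 35 0" --pt "1 0 0 35 0" --pt "1 0 0 0 0" --pt "1 0 0 0 0" --pt "1 0 0 0 0" --pt "1 0 0 0 0"

```text
time: 12.02
ee_pos: [0.3067, 0.02, 0.2283]
tcp_rot: [[0.996, -0.021, -0.089], [0.089, 0.002, 0.996], [-0.021, -1.0, 0.004]]
wrist_force: [0.1, 0.3, -0.5]
finger_gap: 0.0
```

```bash
python3 - <<'E'
from h import *
import cv2
im=viewer.grab_frame("scene")[:,:,::-1]
cv2.imwrite("pics/s4.png",cv2.resize(im[190:340,230:430],(800,600),interpolation=cv2.INTER_CUBIC))
im=viewer.grab_frame("top")[:,:,::-1]
cv2.imwrite("pics/t4.png",cv2.resize(im[100:225,240:400],(768,600),interpolation=cv2.INTER_CUBIC))
s=r.observe();print(s["ee_pos"],s["wrist_force"])
E
```

```text
[0.3069 0.0196 0.2281] [-0.3966 -0.0685 -0.1212]
```

View pics/s4.png

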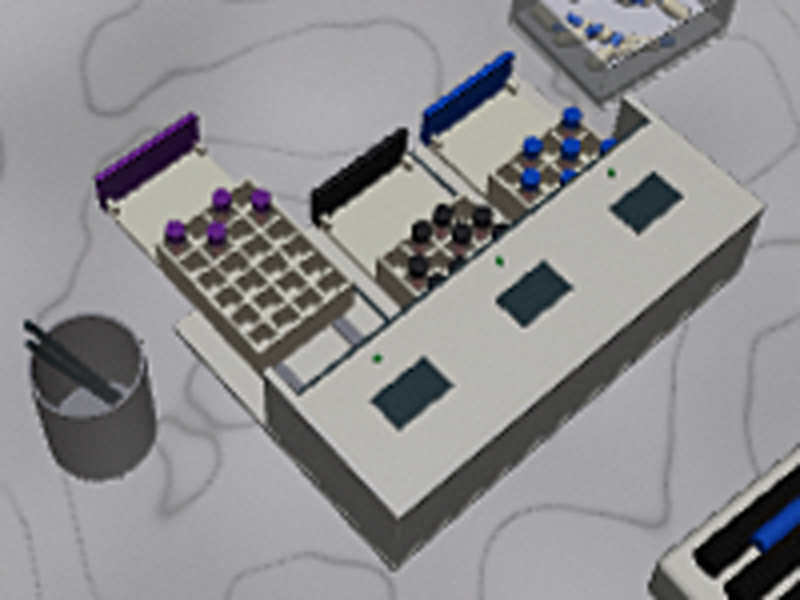

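View pics/t4.png

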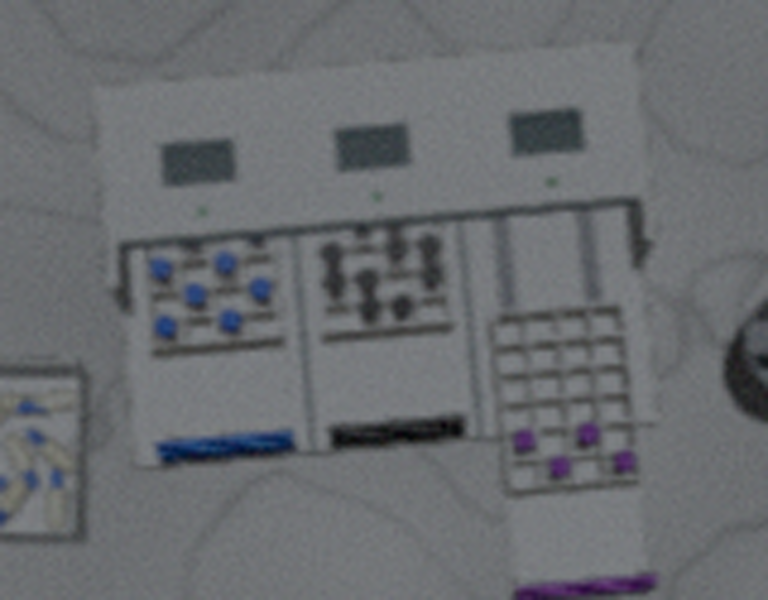

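```bash
python3 - <<'E'
from h import *
for a,b in [((192,281),(97,183)),((292,210),(198,115)),((278,340),(176,232)),((325,305),(222,199))]:
    z=.057 if a[1]<290 else .073
    print("sc",np.linalg.norm(sz(*b,z)-sz(*a,z)))
for a,b in [((500,410),(516,589)),((636,402),(654,576)),((507,266),(525,440)),((605,288),(624,462))]:
    print("top",np.linalg.norm(tz(*b,.066)-tz(*a,.066)))
print("grey/blue",tz(331,427,.062),tz(463,418,.062),tz(157,442,.062),tz(293,432,.062))
E
```

```text
sc 0.11671293501476161
sc 0.11777757046117762
sc 0.11914199703044684
sc 0.12012360050030643
top 0.12240416706938187
top 0.11919199922055049
top 0.12109160811274075
top 0.12079875586269254
grey/blue [0.6095 0.0311 0.062 ] [ 0.6138 -0.0587  0.062 ] [0.6018 0.1495 0.062 ] [0.6067 0.057  0.062 ]
```

Purple is about 120 mm out, grey and blue are home in line, and the tubes are upright. The cup and the lancet box have not moved. I'm handing in.

```bash
python3 -c "
from station import ticket
print(ticket.job_done())"
```

```text
the job is handed in; nothing more can be done
None
```

The grey tray is pushed home and the purple tray is drawn fully out. I handed the job in at about 12 s of the 43 s allowed; no verdict was reported.

**What I did**
- **Grey tray:** I pushed it about 71 mm with the closed fingertips until it met its inner stop, where the force rose to about 14 N. I checked it in the images before touching purple.
- **Purple tray:** I lowered the closed fingers into the finger well behind the lip and drew it out at about 3 N drag. It met its outer stop at about 12 N. I then eased off the lip, lifted clear and retreated.

**Last checks**
- **Purple travel:** the two cameras gave 117 to 122 mm, centred on about 120 mm, against the 113 mm needed. The scene view of the lip read lowest, at 117 to 118 mm.
- **Grey and blue trays:** the grey lip lies level with the home line, between the blue lip and where the purple lip started. Blue has not moved.
- **Tubes:** all four stand upright in their original cells.
- **Bystanders:** the steel cup and lancet box look unmoved. I did not compare the rack, empty box, beaker and pen in the final images.
- **Arm:** it is clear of everything, with the wrist force near zero.

**Off plan:** the tool tilted about 4 to 5° during the grey push. It did no harm and mostly straightened again during the pull.

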